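# Shut an analyser module's cover and lock it with a flat screwdriver

### The arm

A 6-joint arm with a two-finger parallel gripper is mounted at the origin on the work surface. World frame = base frame: x ahead of the robot, y to its left, z up, the work surface at z = 0. Lengths are in m, angles in degrees, forces in N, time in s.
With the tool pointing down it reaches from about 0.375 to 0.9 m from the base axis. Payload 3.1 kg.
Tool frame: the origin (TCP) lies at the very end of the fingers, on their centre line; the grasp point (between the pads) lies 19 mm behind it; z points along the fingers, y is the line along which they close (so a half turn about z gives the same grasp; the last joint's range is limited). The gripper opens to 87 mm and grips with 3 to 60 N. Pads are 19 mm wide; open, the fingers measure 117 mm over their backs; the gripper's body (75 mm by 190 mm) begins 51 mm behind the grasp point.
Start: joints at [-81.389, 30.224, 82.088, -0, 67.689, -10.227], TCP at [0.202, -0.591, 0.223] pointing down, gripper open.
Joint ranges: [-176.69, 176.69], [-43.24, 126.21], [12.49, 139.97], [-82, 262], [0, 151.66], [-163.58, 163.58]. Speed limits (degrees/s): [159.86, 159.86, 180, 180, 180, 180].

### API

Orientations are given as a 3x3 rotation matrix whose columns are the frame's x, y, z axes.
In Python, from rig import readout, cams, bot gives the robot as it stands.
- The arm moves only by the shell command python3 -m inch 'ROWS'. ROWS is JSON, a list of rows, each a list of 5 numbers: the shift along the world's x, y, z in cm, then the turn about the world's z in degrees, then the finger opening in cm, from 0 to 8.7. In form: [[dx, dy, dz, twist, fingers], ...]. A call has 1 to 10 rows; each row is the pose to reach, as a shift and turn from the pose commanded when the call began; what a row does not reach only later rows make up. A row lasts 1/12 s, in which the tool goes at most 41.7 mm and 7.16 degrees, less where a joint would pass 70% of its speed; a pose out of reach is approached as far as the arm can. A call with a gripper value outside its range is refused whole. The fingers move at their own pace and stop on an object; the grip force is fixed at half the most. Time passes only in rows, so rows that repeat a pose let the fingers close. It gives the time, the measured TCP pose, the force, the opening and the grip force at its end, in the units of the state.
- readout.read_state(): the state, without advancing time (a new reading comes with each control period).
- cams.capture(name): name is "scene" or "top"; returns a dict with "image" (384x512x3 uint8, blue, green, red), "intrinsics" (3x3 intrinsics, pixels), "k1" (the pictures are not rectified: a ray, as slopes to the right and down, at radius r is drawn at 1 + k1 r^2 times it, then the intrinsics apply), "xyz" and "rotation" of the camera in the world. Camera axes: x right, y down, z forward; pixel columns grow to the right and rows downward; lengths in m; the calibration is good to about 2 mm. A picture is of the moment at which its call begins. There is no depth.
- bot.hand_in(): hands the job in; it is judged then, once.
The state is a dict: "time_s": time; "joint_positions": joint angles; "qvel": joint speeds; "tau": joint torques, N m; "position": TCP position; "tcp_rot": TCP orientation; "force": force on the tool from outside, world axes, zero at the start; "moment": the same for the moment, N m; "opening": opening from 0.0 (shut) to 1.0 (fully open); "grasp_force": force on a finger pad.
Only numpy, scipy, OpenCV 4.12 (cv2) and the standard library are available. Lean on these libraries where they do the work, as an engineer would, in place of code of your own. Each camera call takes 0.05 s, during which the arm holds its last target. There are 200 camera calls.

### The job

Push the hinged blue cover of the small instrument module fully shut, then take the flat screwdriver from its block, feel with light pressure for the slot of the round lock on the cover until the blade drops in, and turn the lock clockwise by about a quarter turn until its slot points straight from the front edge towards the hinge. Then stand the screwdriver back in its block, let go of it, and leave the beaker, dish and amber bottle nearby where they are.

Things in the scene. Friction and masses are not known exactly. Their poses are not given: they have to be found in the camera images.
- module: Beige open-topped instrument casing fixed to the bench, 210 (x, front to back) x 250 (y) x 85 mm high, carrying a hinged blue sheet-metal cover. Origin: centre of the underside. Its x axis points from the front edge (towards the robot) to the hinge, z up; its yaw lies between -0.25 and 0.25 rad.
- lid (a joint): Opening angle of the blue cover, rad: 0 = fully shut and lying level, growing as its front edge rises; starts half open (0.6 to 1.0). The hinge line runs along the module's y axis through point cover_hinge. Friction (about 0.75 N m) holds the cover wherever it is left; about 2 to 8 N near the front edge pushes it down.
- cover_hinge (a point): Middle of the cover's hinge line, at its underside: 100 mm behind the module's centre and 85 mm above the bench. Axes turn with the cover: x from front edge to hinge, z out of its upper face. The cover reaches 210 mm to -x from here, 125 mm to either side in y, and its upper face lies at z = 8 mm.
- cover_edge (a point): Middle of the cover's front (free) edge, on its upper face; 210 mm from the hinge.
- lock (a joint): Angle of the round slotted lock on the cover, rad, growing clockwise seen from above: 0 = slot parallel to the hinge line; 1.57 = slot at right angles to it, i.e. pointing from front edge to hinge (locked); stop at 1.7. Starts between 0.1 and 0.5. Friction of 0.06 N m holds it where it is left.
- slot (a point): Centre of the slot's mouth in the round steel lock head (40 mm across, standing 9 mm above the cover; on the cover's centre line 165 mm from the hinge and 45 mm from the front edge; with the cover shut the mouth is 103 mm above the bench). Axes turn with the lock: x along the slot, z out of the head. The slot is 22 mm long, 5.5 mm wide, 7 mm deep, closed at its ends, with a 1 mm bevel round the mouth.
- driver: Stubby flat screwdriver, 150 mm long, 130 g, standing upright, blade down, in the block. Origin: middle of the blade's end (the bottom); z up along the tool, x along the blade's width. Blade 16 mm wide (x) and 3 mm thick (y); round shank 10 mm thick; square black handle with grey grooves, 30 x 30 mm from z = 70 to 150 mm, its flats parallel to the x and y axes. Centre of mass about z = 105 mm.
- block: Grey plastic tool block fixed to the bench, 80 x 80 x 75 mm high. Origin: centre of the underside. A 24 mm round hole with a 3 mm bevel goes straight down through its middle; the handle's lower end rests on its top, so that the blade's end is 5 mm above the bench.
- block_hole0 (a point): Centre of the mouth of the block's hole, 75 mm above the bench.
- beaker: Clear plastic beaker, 70 mm across, 95 mm high, 100 to 150 mm behind the block; to be left alone. Origin: centre of its underside.
- dish: White ceramic dish, 80 mm across, 30 mm high, 115 to 135 mm in front of the block; to be left alone. Origin: centre of its underside.
- reagent: Amber bottle, 60 mm across, 130 mm high, behind the module; to be left alone. Origin: centre of its underside.
Mind the look-alikes: they are no part of the job. Of the things that look like the driver, the largest one is meant. What is shaped like the block but yellow is not meant.

How it is judged (in metres and radians):
On the way, in this order (a step that is already met when the one before it is completed fails the run):
1. the cover is fully shut (value of joint lid below 0.04 rad), for 0.2 s.
2. the lock is turned to its locked position, with the screwdriver's blade in the slot and the cover shut (value of joint lid below 0.04 rad and value of joint lock above 1.4 rad and z of driver in the frame of slot below -0.003 m and distance between driver and slot below 0.012 m), for 0.1 s.
At the end, for the whole second after the job is handed in: The cover is shut (within 0.04 rad), the lock is at its locked position (1.4 rad or more, up to its stop), and the screwdriver stands released and at rest, upright in the block's hole, its handle down on the block (within 7 mm) (value of joint lid below 0.04 rad and value of joint lock above 1.4 rad and horizontal distance between driver and block_hole0 below 0.01 m and height (world z) of driver below 0.012 m and angle between driver's own z axis and vertical below 0.1 rad and linear speed of driver below 0.03 m/s); the robot touches nothing.
It fails at once if a bystander (beaker, dish, amber bottle) is moved by more than 30 mm (distance of any of beaker, dish, reagent from where it was at the start of the episode above 0.03 m).
It fails at once if the screwdriver is forced on to the module with more than 45 N (contact force between driver and module above 45 N).
It fails at once if the lock is turned with the cover open (value of joint lid above 0.1 rad and value of joint lock above 0.75 rad).
It fails at once if the lock is turned with the fingers instead of the screwdriver (value of joint lock above 0.75 rad and not (value of joint lock above 1.4 rad) and contact force between the fingers and module above 2 N).
It also fails if it takes over 72 s, if anything falls off the work surface, if the arm or the gripper's body presses on something with over 40 N, if the wrist force passes 120 N, or if a joint passes its speed limit or range.

## Working session

There is one attempt and no reset: what is moved stays moved. The work goes in short steps, Python scripts to look and compute and a shell command to move; the robot and the scene stay as the last step left them, time stands still between calls to the robot, and variables do not carry over. Pictures are saved under pics/ and viewed, at most 10 in all, crops included, and the job is handed in when it is done.

```bash
ls; mkdir -p pics; cat > h.py <<'E'
import numpy as np, cv2
from rig import readout, cams, bot
def snap(name,fn=None):
    c=cams.capture(name); np.savez('pics/%s.npz'%(fn or name),**c)
    if fn: cv2.imwrite('pics/%s.png'%fn,c['image'])
    return c
def load(fn): return dict(np.load('pics/%s.npz'%fn))
def D(c): return np.array([float(c['k1']),0,0,0,0])
def und(c,uv):
    # drawn = ray*(1+k1 r^2): OpenCV forward model
    p=cv2.undistortPoints(np.array(uv,float).reshape(-1,1,2),np.array(c['intrinsics']),D(c)).reshape(-1,2)
    return p
def onz(c,uv,z):
    r=np.c_[und(c,uv),np.ones(len(np.reshape(uv,(-1,2))))]@np.array(c['rotation']).T
    o=np.array(c['xyz']); return o+r*((z-o[2])/r[:,2])[:,None]
def proj(c,P):
    R=np.array(c['rotation']); q=(np.reshape(P,(-1,3))-np.array(c['xyz']))@R
    return cv2.projectPoints(q,np.zeros(3),np.zeros(3),np.array(c['intrinsics']),D(c))[0].reshape(-1,2)
def tri(cs,uvs):
    A=np.zeros((3,3));b=np.zeros(3)
    for c,uv in zip(cs,uvs):
        d=np.append(und(c,uv)[0],1)@np.array(c['rotation']).T; d/=np.linalg.norm(d)
        M=np.eye(3)-np.outer(d,d);A+=M;b+=M@np.array(c['xyz'])
    return np.linalg.solve(A,b)
def crop(fn,x0,y0,w,h,s,out):
    im=cv2.imread('pics/%s.png'%fn)[y0:y0+h,x0:x0+w]
    cv2.imwrite('pics/%s.png'%out,cv2.resize(im,None,fx=s,fy=s,interpolation=cv2.INTER_CUBIC))
E
python3 - <<'E'
from h import *
a=snap('scene','s0');b=snap('top','t0')
for c in(a,b):print(c['xyz'],np.round(c['rotation'],3).tolist(),c['intrinsics'],c['k1'])
cv2.imwrite('pics/both.png',cv2.resize(np.hstack([a['image'],b['image']]),(800,300)))
E
```

```text
pics
[0.86189457 0.41635234 0.82236269] [[-0.792, 0.507, -0.34], [0.61, 0.653, -0.449], [-0.006, -0.563, -0.826]] [[419.28878567   0.         250.57672512]
 [  0.         419.28878567 190.71668071]
 [  0.           0.           1.        ]] 0.04971802298094382
[0.48897461 0.00809497 1.01718501] [[-0.017, -0.996, 0.091], [-1.0, 0.018, 0.01], [-0.012, -0.091, -0.996]] [[394.88108097   0.         256.11960452]
 [  0.         394.88108097 187.30730904]
 [  0.           0.           1.        ]] -0.012115764963647864
```

View pics/s0.png

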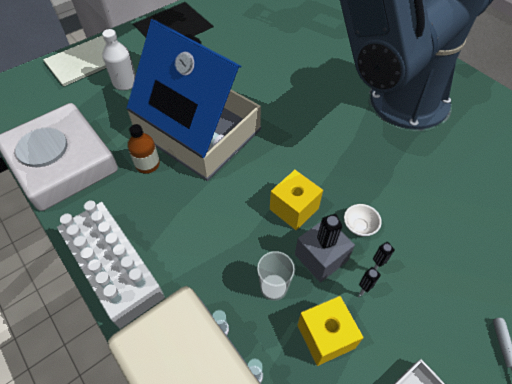

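View pics/t0.png

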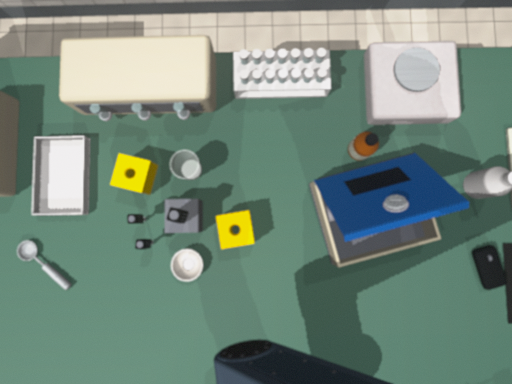

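The scene view shows the open blue cover (lock near (185,63)). A black-handled driver stands in the grey block at (328,235), with two smaller look-alikes at (384,253) and (370,279) and yellow blocks at (296,198) and (330,330). The top view has the grey block at (182,216), small drivers at (134,218) and (143,244), the dish at (187,265), the beaker at (185,165) and the module near (390,210). The largest driver, in the grey block, is the one meant; I'll confirm it in a crop.

```bash
python3 - <<'E'
from h import *
a=cv2.imread('pics/t0.png');b=cv2.imread('pics/s0.png')
r=lambda im,x,y,w,h:cv2.resize(im[y:y+h,x:x+w],(400,300),interpolation=cv2.INTER_CUBIC)
cv2.imwrite('pics/c0.png',np.vstack([np.hstack([r(a,125,180,100,75),r(a,300,140,180,135)]),np.hstack([r(b,290,200,120,90),r(b,110,10,168,126*1)])[:, :]])[:600])
E
```

```text
(no output)
```

View pics/c0.png

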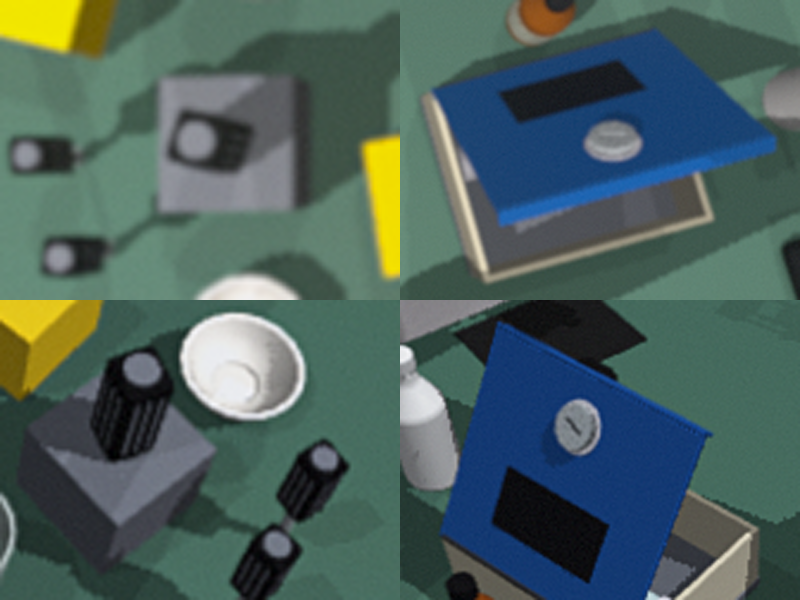

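```bash
cat > fit.py <<'E'
from h import *
from scipy.optimize import least_squares
T=load('t0');S=load('s0')
def model(p):
    x,y,w,l=p; R=np.array([[np.cos(w),-np.sin(w),0],[np.sin(w),np.cos(w),0],[0,0,1]])
    L=np.array([[np.cos(l),0,np.sin(l)],[0,1,0],[-np.sin(l),0,np.cos(l)]]) # front edge(-x) rises
    m=lambda q:R@np.array(q)+[x,y,0]
    cv=lambda q:m(np.array([.1,0,.085])+L@np.array(q))
    return m,cv,R,L
if __name__=='__main__':
    ot=[(338.3,265.1),(440.4,238.1),(345,239),(468.8,206.6),(414.8,153.5)]
    os=[(152,19.2),(240.2,65.9),(184.8,63.3),(260,107.4)]
    def f(p):
        m,cv,R,L=model(p)
        a=proj(T,[m([-.105,.125,.085]),m([-.105,-.125,.085]),cv([-.21,.125,.004]),cv([-.21,-.125,.004]),cv([0,-.125,.008])])-ot
        b=proj(S,[cv([-.21,-.125,.008]),cv([-.21,.125,.008]),cv([-.165,0,.017]),m([-.105,.125,.085])])-os
        return np.r_[a.ravel(),b.ravel()]
    r=least_squares(f,[.5,-.35,.1,.8],loss='soft_l1');print('mod x y yaw lid',r.x);print(np.round(f(r.x).reshape(-1,2),1).tolist())
    m,cv,R,L=model(r.x);print('edge',cv([-.21,0,.008]),'hinge',m([.1,0,.085]))
    m0,cv0,_,_=model([*r.x[:3],0]);print('slot shut',cv0([-.165,0,.018]),'edge shut',cv0([-.21,0,.008]))
    q=onz(T,[(165,198.75),(199.25,199.25),(198.75,232.5),(165.5,232.5)],.075);print('block',q.round(4).tolist(),q.mean(0))
    print('sides',np.linalg.norm(q-np.roll(q,1,0),axis=1))
    print('driver top',onz(T,[(173.7,215)],.155),tri([T,S],[(173.7,215),(333,222)]))
    # slot line in scene
    n=(R@L)[:,2]; o=cv([-.165,0,.018])
    P=[]
    for uv in [((568-400)/2.381+110,(418-300)/2.381+10),((583-400)/2.381+110,(433-300)/2.381+10)]:
        d=np.append(und(S,uv)[0],1)@S['rotation'].T; t=((o-S['xyz'])@n)/(d@n);P.append((R@L).T@(S['xyz']+t*d-o))
    print('slot ends in cover frame',P)
E
python3 fit.py
```

```text
mod x y yaw lid [ 0.51763152 -0.26639963  0.24176989  0.86402114]
[[-0.1, 1.4], [0.8, 0.7], [-0.5, 0.3], [-0.6, -0.5], [1.0, -1.4], [1.2, 2.0], [-1.2, 1.5], [-0.4, -0.4], [0.2, -1.6]]
edge [ 0.48822527 -0.27365102  0.24989167] hinge [ 0.6147231  -0.24245749  0.085     ]
slot shut [ 0.454522   -0.28196202  0.103     ] edge shut [ 0.41083079 -0.29273599  0.093     ]
block [[0.5513, 0.2366, 0.075], [0.5486, 0.1543, 0.075], [0.4695, 0.1558, 0.075], [0.4708, 0.2351, 0.075]] [0.51005187 0.19542006 0.075     ]
sides [0.08048534 0.08234592 0.07912513 0.07931022]
driver top [[0.51006805 0.19794695 0.155     ]] [0.50959908 0.19928613 0.15158523]
slot ends in cover frame [array([-2.29138535e-03, -1.17482406e-02, -2.21328533e-17]), array([2.87477102e-03, 9.45386660e-03, 6.22019826e-17])]
```

```bash
python3 - <<'E'
from fit import *
s=readout.read_state();print(s['time_s'],np.round(s['tcp_rot'],3).tolist(),np.round(s['position'],4),s['opening'],s['force'])
for l in [.95,.86,.7,.5,.3,.15,.05,0,-.02]:
    cv=model([.5176,-.2664,.2418,l])[1];p=cv([-.192,.045,.008]);print(l,p.round(3),((p-s['position'])*100).round(1))
E
```

```text
0.1 [[0.946, 0.323, -0.0], [0.323, -0.946, 0.002], [0.0, -0.002, -1.0]] [ 0.2017 -0.5909  0.2217] 1.0000706376012414 [-0.2211325   0.35351958 -0.33864586]
0.95 [ 0.502 -0.224  0.246] [30.  36.7  2.4]
0.86 [ 0.488 -0.227  0.236] [28.6 36.4  1.4]
0.7 [ 0.466 -0.233  0.215] [26.5 35.8 -0.7]
0.5 [ 0.444 -0.238  0.184] [24.2 35.3 -3.8]
0.3 [ 0.428 -0.242  0.149] [22.6 34.9 -7.2]
0.15 [ 0.421 -0.244  0.122] [ 21.9  34.7 -10. ]
0.05 [ 0.418 -0.245  0.103] [ 21.6  34.6 -11.9]
0 [ 0.418 -0.245  0.093] [ 21.6  34.6 -12.9]
-0.02 [ 0.417 -0.245  0.089] [ 21.6  34.6 -13.3]
```

```bash
python3 -m inch '[[3,4,4,0,0],[6,8,8,0,0],[9,11,12,-5,0],[12,14,12,-5,0],[14,17,12,-5,0],[16,20,12,-5,0],[18,23,12,-5,0],[20,26,12,-5,0],[22,29,12,-5,0],[24,32,12,-5,0]]'; python3 -m inch '[[3,2,0,0,0],[4.6,4.4,-2,0,0],[4.6,4.4,-6,0,0],[4.6,4.4,-8.5,0,0],[4.6,4.4,-9.5,0,0],[4.6,4.4,-9.5,0,0]]'
```

```text
time_s: 0.93
position: [0.4323, -0.2848, 0.3424]
tcp_rot: [[0.971, 0.239, -0.0], [0.239, -0.971, 0.0], [0.0, -0.0, -1.0]]
force: [1.1, -0.4, -0.1]
opening: 0.324
grasp_force: 0.0
time_s: 1.43
position: [0.4687, -0.2428, 0.2467]
tcp_rot: [[0.97, 0.243, -0.022], [0.243, -0.97, -0.0], [-0.022, -0.005, -1.0]]
force: [-18.7, -3.3, 14.7]
opening: 0.011
grasp_force: 12.0
```

```bash
python3 -m inch '[[-2,0,0,0,0],[-2,0,4,0,0],[-2,0,8,0,0],[-2,0,8,0,0]]'; python3 - <<'E'
from h import *
snap('scene','s1')
b=snap('top','t1')
crop('s1',90,0,220,180,3,'c1')
E
```

```text
time_s: 1.77
position: [0.4605, -0.2453, 0.3343]
tcp_rot: [[0.971, 0.239, 0.011], [0.239, -0.971, -0.009], [0.008, 0.011, -1.0]]
force: [1.8, -0.3, 1.2]
opening: 0.001
grasp_force: 0.0
```

View pics/c1.png

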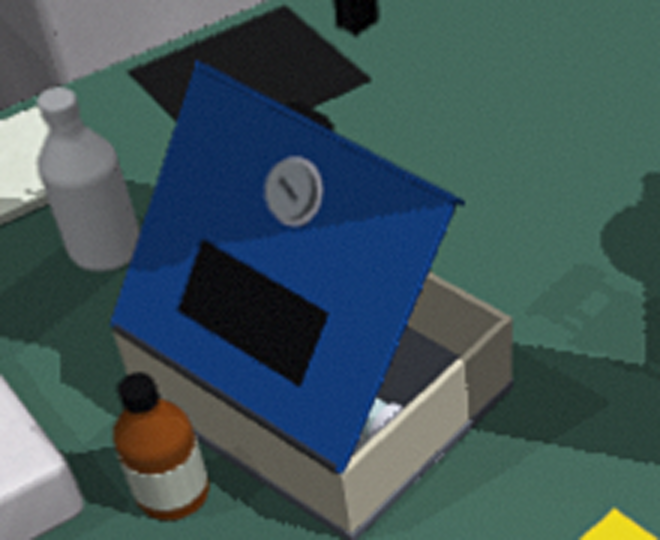

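```bash
python3 -m inch '[[3,1.5,0,0,0],[5.7,2.5,0,0,0],[5.7,2.5,0,0,0],[5.7,2.5,0,0,0],[5.7,2.5,0,0,0]]'
```

```text
time_s: 2.28
position: [0.5136, -0.2172, 0.3257]
tcp_rot: [[0.971, 0.24, -0.004], [0.24, -0.971, 0.002], [-0.003, -0.003, -1.0]]
force: [-0.2, 0.9, -0.6]
opening: 0.007
grasp_force: 0.0
```

```bash
python3 -m inch '[[0,0,-4,0,0],[0,0,-8,0,0],[-0.6,-0.3,-11,0,0],[-1.3,-0.7,-12.1,0,0],[-2.4,-1,-13.3,0,0],[-3.4,-1.2,-14.4,0,0],[-4.2,-1.4,-15.8,0,0],[-5,-1.6,-17.1,0,0],[-5.5,-1.8,-18.5,0,0],[-5.5,-1.8,-18.5,0,0]]'
```

```text
time_s: 3.12
position: [0.4559, -0.2347, 0.1401]
tcp_rot: [[0.971, 0.237, -0.006], [0.237, -0.971, 0.004], [-0.005, -0.006, -1.0]]
force: [-0.4, 0.4, -0.5]
opening: 0.007
grasp_force: 0.0
```

```bash
python3 -m inch '[[-0.3,-0.1,-1.5,0,0],[-0.6,-0.2,-3,0,0],[-0.8,-0.2,-4,0,0],[-0.8,-0.2,-4.4,0,0],[-0.8,-0.2,-4.4,0,0],[-0.8,-0.2,-4.4,0,0]]';  python3 -m inch '[[0,0,-0.3,0,0],[0,0,-0.4,0,0],[0,0,-0.4,0,0],[0,0,-0.4,0,0]]'
```

```text
time_s: 3.62
position: [0.4517, -0.2379, 0.0988]
tcp_rot: [[0.971, 0.239, 0.0], [0.239, -0.971, -0.0], [0.0, 0.0, -1.0]]
force: [-0.4, 0.0, 0.1]
opening: 0.005
grasp_force: 0.0
time_s: 3.95
position: [0.452, -0.238, 0.0948]
tcp_rot: [[0.971, 0.239, 0.001], [0.239, -0.971, -0.001], [0.001, 0.001, -1.0]]
force: [0.3, -1.0, 1.3]
opening: 0.008
grasp_force: 0.5
```

```bash
python3 -m inch '[[0,0,-0.3,0,0],[0,0,-0.5,0,0],[0,0,-0.5,0,0],[0,0,-0.5,0,0]]'
```

```text
time_s: 4.28
position: [0.4521, -0.2381, 0.0932]
tcp_rot: [[0.971, 0.24, 0.002], [0.24, -0.971, -0.002], [0.001, 0.002, -1.0]]
force: [-4.9, 2.8, 30.3]
opening: 0.006
grasp_force: 14.9
```

```bash
python3 -m inch '[[0,0,4,0,0],[0,0,8,0,3],[0,4,12,0,6],[0,8,16,0,8.7],[1,12,16,0,8.7],[2,16,16,0,8.7],[2,16,16,0,8.7],[2,16,16,0,8.7]]'; python3 - <<'E'
from h import *
snap('scene','s2');snap('top','t2')
a=cv2.imread('pics/t0.png');b=cv2.imread('pics/t2.png');s=cv2.imread('pics/s2.png');s0=cv2.imread('pics/s0.png')
r=lambda im,x,y,w,h:cv2.resize(im[y:y+h,x:x+w],(400,300),interpolation=cv2.INTER_CUBIC)
cv2.imwrite('pics/c2.png',np.vstack([np.hstack([r(a,158,194,48,36),r(s0,300,200,60,45)]),np.hstack([r(b,300,140,180,135),r(s,100,40,180,135)])]))
E
```

```text
time_s: 4.95
position: [0.4716, -0.0735, 0.2503]
tcp_rot: [[0.97, 0.244, 0.001], [0.244, -0.97, 0.001], [0.002, -0.001, -1.0]]
force: [-0.6, -0.2, -0.3]
opening: 0.45
grasp_force: 0.0
```

View pics/c2.png

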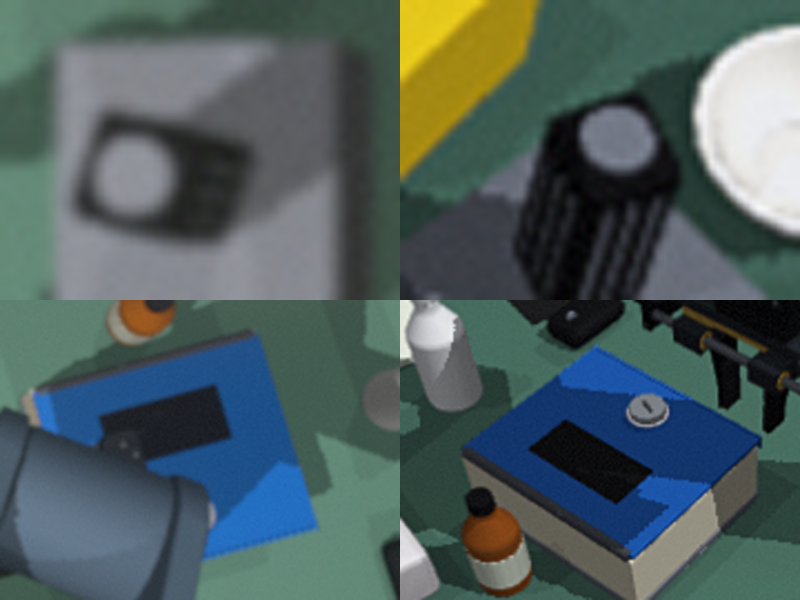

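```bash
python3 -m inch '[[0.5,3,0,7,8.7],[1,6,0,14,8.7],[1.5,9,0,21,8.7],[2,12,0,28,8.7],[2.5,15,0,35,8.7],[3,18,0,42,8.7],[3.4,21,0,49,8.7],[3.7,24,0,56,8.7],[3.8,27,0,61,8.7],[3.8,27,0,61,8.7]]'; python3 -m inch '[[0,0,0,0,8.7],[0,0,0,0,8.7],[0,0,0,0,8.7]]'; python3 -c "
from h import *
s=readout.read_state();print(np.round(s['joint_positions'],1)); snap('top','t3');snap('scene','s3')"
```

```text
time_s: 5.88
position: [0.5101, 0.1952, 0.2486]
tcp_rot: [[0.257, 0.966, -0.0], [0.966, -0.257, 0.002], [0.002, -0.001, -1.0]]
force: [-0.1, -0.3, -0.3]
opening: 0.999
grasp_force: 0.0
time_s: 6.13
position: [0.5097, 0.1905, 0.249]
tcp_rot: [[0.264, 0.964, -0.001], [0.964, -0.264, -0.001], [-0.001, -0.001, -1.0]]
force: [0.2, -0.2, 0.2]
opening: 0.998
grasp_force: 0.0
[ 8.7 22.2 91.9 -0.  66.  24.1]
```

```bash
python3 -m inch '[[0,0.6,0,0,8.7],[0,0.6,-3,0,8.7],[0,0.6,-6,0,8.7],[0,0.6,-9,0,8.7],[0,0.6,-12,0,8.7],[0,0.6,-14.3,0,8.7],[0,0.6,-14.3,0,8.7],[0,0.6,-14.3,0,8.7]]'; python3 -m inch '[[0,0,0,0,5],[0,0,0,0,2],[0,0,0,0,0],[0,0,0,0,0],[0,0,0,0,0],[0,0,0,0,0],[0,0,0,0,0],[0,0,0,0,0]]'
```

```text
time_s: 6.9
position: [0.509, 0.198, 0.1057]
tcp_rot: [[0.262, 0.965, -0.003], [0.965, -0.262, -0.0], [-0.001, -0.003, -1.0]]
force: [-0.0, -0.5, -0.4]
opening: 0.997
grasp_force: 0.0
time_s: 7.57
position: [0.5096, 0.1983, 0.1065]
tcp_rot: [[0.261, 0.965, 0.0], [0.965, -0.261, 0.0], [0.0, 0.0, -1.0]]
force: [0.2, 0.2, -0.3]
opening: 0.482
grasp_force: 0.0
```

```bash
python3 -m inch '[[0,0,0,0,0],[0,0,0,0,0],[0,0,0,0,0],[0,0,0,0,0],[0,0,0,0,0]]'
```

```text
time_s: 7.98
position: [0.5098, 0.1983, 0.1065]
tcp_rot: [[0.262, 0.965, 0.0], [0.965, -0.262, 0.0], [0.0, 0.0, -1.0]]
force: [1.5, -1.1, -0.5]
opening: 0.345
grasp_force: 29.9
```

```bash
python3 -m inch '[[0,0,2,0,0],[0,0,5,0,0],[0,0,9,0,0],[0,0,13,0,0],[0,0,16,0,0],[0,0,16,0,0],[0,0,16,0,0]]'; python3 - <<'E'
from h import *
a=snap('scene','s4');b=snap('top','t4')
p=readout.read_state()['position'];u=proj(a,[p-[0,0,.1015]])[0];print(u,proj(b,[p-[0,0,.1015]]))
x,y=int(u[0]),int(u[1]);print(x-50,y-50)
crop('s4',x-50,y-50,100,75,6,'c4')
E
```

```text
time_s: 8.57
position: [0.5103, 0.1984, 0.2682]
tcp_rot: [[0.261, 0.965, 0.004], [0.965, -0.261, 0.001], [0.002, 0.004, -1.0]]
force: [0.0, -0.3, -2.7]
opening: 0.343
grasp_force: 29.9
[333.6498603  217.78235396] [[172.80072527 215.78359659]]
283 167
```

View pics/c4.png

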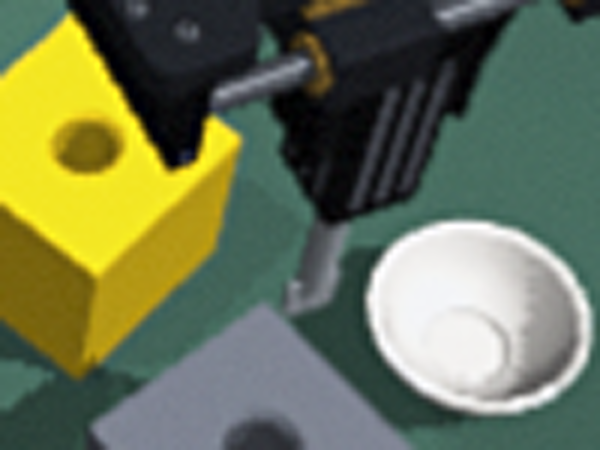

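The crop shows the gripped driver with its blade end running from (288,308) to (330,300). It is wide along the closing axis (yaw −15°), and its tip is within about 1 px of the prediction. Next I'll measure the lock.

```bash
python3 - <<'E'
from fit import *
m,cv,R,L=model([.5176,-.2664,.2418,0])
a=load('s4');b=load('t4');o=cv([-.165,0,.018])
U=[]
ims=[]
for c in(a,b):
    u=proj(c,[o])[0];x,y=(u-[20,15]).astype(int);U.append((u,x,y));ims.append(cv2.resize(c['image'][y:y+30,x:x+40],(400,300),interpolation=cv2.INTER_CUBIC))
w=[cv2.resize(c['image'][int(u[1])-45:int(u[1])+45,int(u[0])-60:int(u[0])+60],(400,300)) for c,(u,_,_) in zip((a,b),U)]
print(U);cv2.imwrite('pics/c5.png',np.vstack([np.hstack(ims),np.hstack(w)]))
E
```

```text
[(array([210.71568453,  87.237007  ]), np.int64(190), np.int64(72)), (array([387.46069623, 236.17394101]), np.int64(367), np.int64(221))]
```

View pics/c5.png

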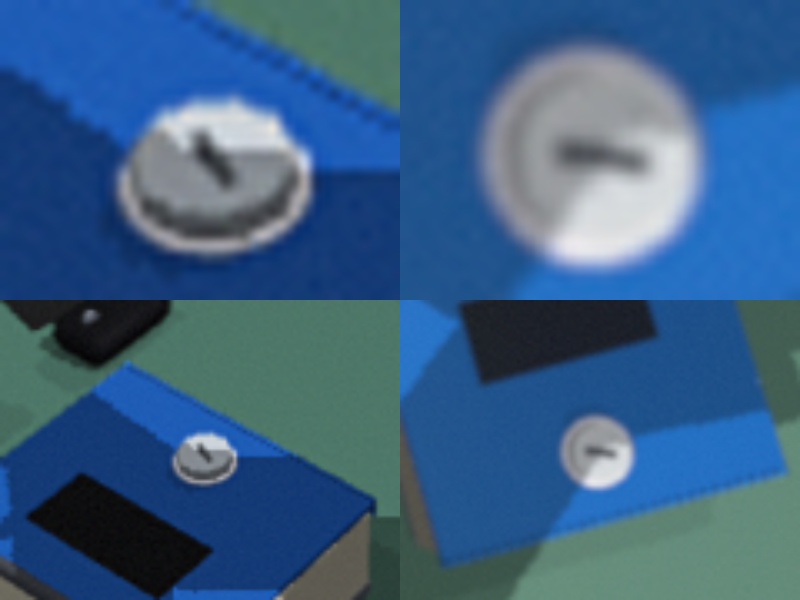

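```bash
python3 - <<'E'
from fit import *
a=load('s4');b=load('t4')
P=onz(a,np.array([(210,85.5),(213.2,90.5)])-.45,.103);Q=onz(b,np.array([(382.7,236),(391.8,237.2)])-.45,.103)
for q in(P,Q):
    d=q[1]-q[0];print(q.mean(0).round(4),np.linalg.norm(d),np.degrees(np.arctan2(d[1],d[0])))
print(tri([a,b],[(211.15,87.55),(386.8,236.15)]))
E
```

```text
[ 0.4543 -0.2804  0.103 ] 0.020047597019671647 78.6709047553082
[ 0.4546 -0.2805  0.103 ] 0.020949962169521774 -98.49079651728901
[ 0.45447508 -0.28030254  0.10318681]
```

```bash
python3 -m inch '[[-0.4,-3,0,-6,0],[-0.8,-6.5,0,-12,0],[-1.2,-10,0,-18,0],[-1.6,-13.5,0,-24,0],[-2,-17,0,-30,0],[-2.4,-20.5,0,-36,0],[-2.8,-24,0,-42,0],[-3.2,-27.5,0,-48,0],[-3.6,-31,0,-54,0],[-4,-34.5,0,-60,0]]'; python3 -m inch '[[-0.4,-3.5,0,-6,0],[-0.8,-7,0,-12,0],[-1.2,-10,0,-18,0],[-1.6,-13.3,0,-24,0],[-1.6,-13.3,0,-24,0],[-1.6,-13.3,0,-24,0],[-1.6,-13.3,0,-24,0]]'; python3 -c "
from h import *
s=readout.read_state();print(np.round(s['joint_positions'],1),s['position'],np.degrees(np.arctan2(s['tcp_rot'][1][1],s['tcp_rot'][0][1])))"
```

```text
time_s: 9.5
position: [0.4677, -0.1476, 0.2641]
tcp_rot: [[0.968, 0.251, -0.005], [0.251, -0.968, 0.003], [-0.004, -0.004, -1.0]]
force: [1.0, -0.5, -1.4]
opening: 0.343
grasp_force: 29.9
time_s: 10.08
position: [0.4524, -0.2785, 0.2644]
tcp_rot: [[0.987, -0.159, -0.004], [-0.159, -0.987, 0.004], [-0.004, -0.003, -1.0]]
force: [0.2, -1.0, -0.9]
opening: 0.341
grasp_force: 29.9
[-43.7  20.3  92.4   0.   67.7  55.5] [ 0.45244328 -0.27849983  0.26437484] -99.15798505058693
```

```bash
python3 -m inch '[[0.2,-0.2,-2,0,0],[0.2,-0.2,-4,0,0],[0.2,-0.2,-5,0,0],[0.2,-0.2,-5,0,0],[0.2,-0.2,-5,0,0]]'; python3 - <<'E'
from h import *
a=snap('scene','s6');b=snap('top','t6')
s=readout.read_state();p=np.array(s['position']);print(p)
print(proj(a,[p+np.array(s['tcp_rot'])[:,2]*.1015])-[171,57])
crop('s6',171,57,80,60,10,'c6')
E
```

```text
time_s: 10.5
position: [0.4554, -0.2803, 0.2158]
tcp_rot: [[0.988, -0.158, -0.002], [-0.158, -0.988, 0.002], [-0.002, -0.002, -1.0]]
force: [-0.1, 0.1, -0.1]
opening: 0.344
grasp_force: 29.9
[ 0.45625778 -0.2815606   0.21720239]
[[38.71600698 26.64773682]]
```

View pics/c6.png

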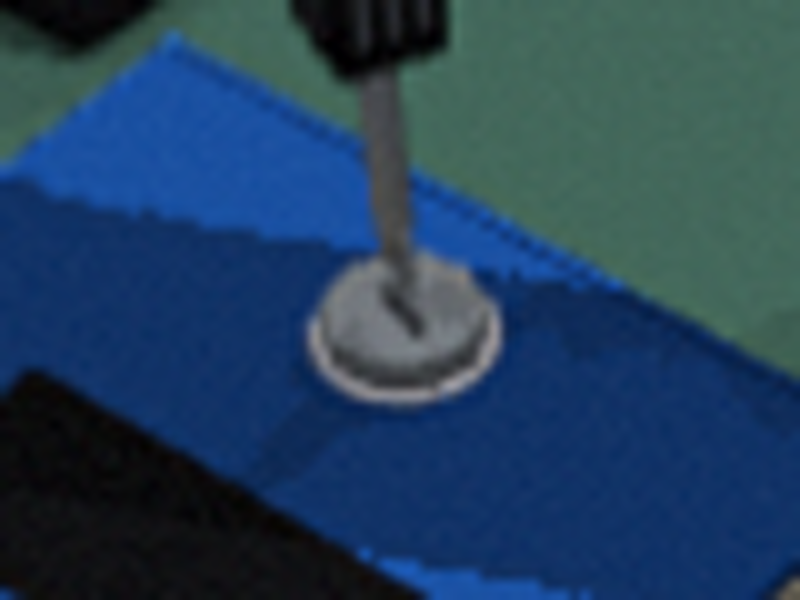

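The crop shows the blade tip near (400,278) just above the slot, which is centred at about (404,312). Lowering it 12 mm brings it onto the slot to within about 1 mm.

```bash
python3 -m inch '[[0,0,-0.4,0,0],[0,0,-0.7,0,0],[0,0,-0.9,0,0],[0,0,-0.9,0,0],[0,0,-0.9,0,0]]';python3 -m inch '[[0,0,-0.2,0,0],[0,0,-0.4,0,0],[0,0,-0.4,0,0],[0,0,-0.4,0,0]]'
```

```text
time_s: 11.02
position: [0.4555, -0.2817, 0.2074]
tcp_rot: [[0.987, -0.159, -0.0], [-0.159, -0.987, 0.0], [-0.0, -0.0, -1.0]]
force: [-0.4, 0.1, -0.5]
opening: 0.341
grasp_force: 29.9
time_s: 11.35
position: [0.4555, -0.2816, 0.2032]
tcp_rot: [[0.987, -0.159, -0.0], [-0.159, -0.987, 0.0], [-0.0, -0.0, -1.0]]
force: [-0.6, -0.4, -1.3]
opening: 0.345
grasp_force: 29.9
```

```bash
python3 -m inch '[[0,0,-0.2,0,0],[0,0,-0.2,0,0],[0,0,-0.2,0,0]]';python3 -m inch '[[0,0,-0.2,0,0],[0,0,-0.2,0,0],[0,0,-0.2,0,0]]'
```

```text
time_s: 11.6
position: [0.4556, -0.2817, 0.2013]
tcp_rot: [[0.987, -0.159, -0.0], [-0.159, -0.987, 0.0], [-0.0, -0.0, -1.0]]
force: [-1.1, 1.1, -1.0]
opening: 0.344
grasp_force: 29.9
time_s: 11.85
position: [0.4556, -0.2817, 0.1993]
tcp_rot: [[0.987, -0.159, -0.0], [-0.159, -0.987, 0.0], [-0.0, -0.0, -1.0]]
force: [-0.3, -0.6, -1.9]
opening: 0.343
grasp_force: 29.9
```

```bash
python3 -m inch '[[0,0,-0.1,0,0],[0,0,-0.1,-5,0],[0,0,-0.1,-10,0],[0,0,-0.1,-15,0],[0,0,-0.1,-20,0],[0,0,-0.1,-25,0],[0,0,-0.1,-30,0],[0,0,-0.1,-30,0]]';python3 -c "
from h import *
s=readout.read_state();print(s['moment'])"
```

```text
time_s: 12.52
position: [0.455, -0.2814, 0.1983]
tcp_rot: [[0.775, -0.632, -0.001], [-0.632, -0.775, 0.001], [-0.002, 0.0, -1.0]]
force: [-0.3, -0.3, -1.4]
opening: 0.341
grasp_force: 29.9
[0.18399384 0.34911215 0.04033119]
```

```bash
python3 -m inch '[[0,0,0,-6,0],[0,0,0,-12,0],[0,0,0,-18,0],[0,0,0,-24,0],[0,0,0,-30,0],[0,0,0,-36,0],[0,0,0,-41,0],[0,0,0,-45,0],[0,0,0,-45,0],[0,0,0,-45,0]]';python3 - <<'E'
from h import *
s=readout.read_state();print(s['moment'],np.degrees(np.arctan2(s['tcp_rot'][1][1],s['tcp_rot'][0][1])))
snap('scene','s7');snap('top','t7')
crop('s7',181,67,60,45,10,'c7')
E
```

```text
time_s: 13.35
position: [0.455, -0.2812, 0.1982]
tcp_rot: [[0.105, -0.994, -0.002], [-0.994, -0.105, 0.001], [-0.001, 0.001, -1.0]]
force: [-2.7, 0.4, 0.5]
opening: 0.342
grasp_force: 29.9
[0.3919445  0.44471197 0.02666085] -173.962198152517
```

View pics/c7.png

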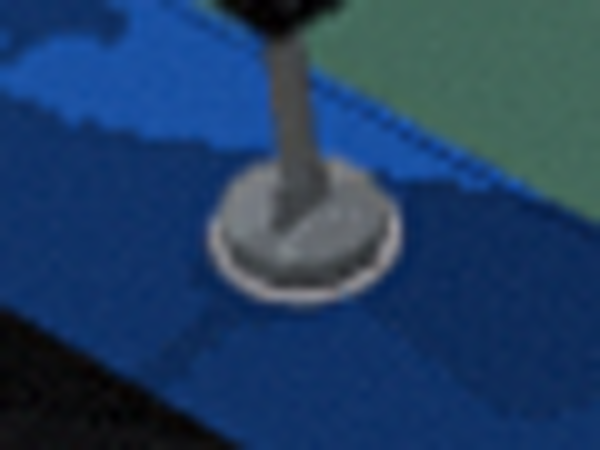

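```bash
python3 -m inch '[[0,0,0,4,0],[0,0,0,4,0],[0,0,0.7,4,0],[0,0,1.5,4,0],[0,0,3,4,0],[0,0,6,4,0],[0,0,7,4,0],[0,3,7,4,0],[0,7,7,4,0],[0,10,7,4,0]]'; python3 - <<'E'
from h import *
a=snap('scene','s8');snap('top','t8')
im=a['image'];b=load('t8')['image']
r=lambda im,x,y:cv2.resize(im[y:y+30,x:x+40],(400,300),interpolation=cv2.INTER_CUBIC)
cv2.imwrite('pics/c8.png',np.hstack([r(im,190,72),r(b,367,221)]))
s=readout.read_state();print(s['position'],np.degrees(np.arctan2(s['tcp_rot'][1][1],s['tcp_rot'][0][1])))
E
```

```text
time_s: 14.28
position: [0.4558, -0.1804, 0.2692]
tcp_rot: [[0.169, -0.986, 0.002], [-0.986, -0.169, -0.0], [0.001, -0.002, -1.0]]
force: [-0.3, 0.9, -1.7]
opening: 0.343
grasp_force: 29.9
[ 0.45481331 -0.17749673  0.26884231] -169.95592141358594
```

View pics/c8.png

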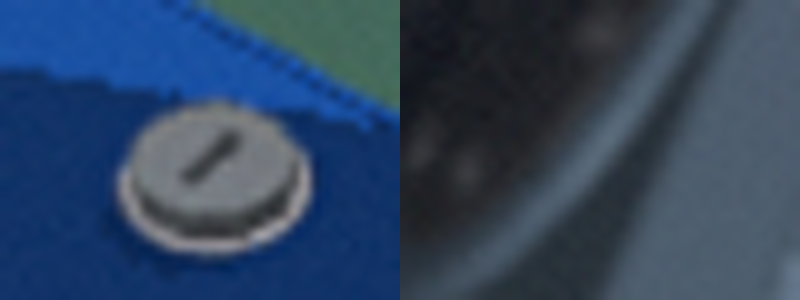

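The slot now runs from (185,182) to (237,135) in the crop. I'll compute its angle from those ends.

```bash
python3 - <<'E'
from h import *
a=load('s8')
P=onz(a,np.array([(208.5,90.2),(213.7,85.5)])-.45,.103);d=P[0]-P[1];w=np.degrees(np.arctan2(d[1],d[0]));print(P.mean(0),np.linalg.norm(d),w,'lock',np.radians(103.85-w))
# back to the block: grasp pose was (.5098,.1983), y-axis yaw -15.2
E
```

```text
[ 0.45490989 -0.2815937   0.103     ] 0.02071299000334088 16.82903859456311 lock 1.5188022947757858
```

```bash
python3 - <<'E'
from h import *
for f in('s8','t8'):
    c=load(f);u=proj(c,[[.510,.197,.075]])[0]
    x,y=np.round(u).astype(int)-16
    g=cv2.cvtColor(c['image'],cv2.COLOR_BGR2GRAY)[y:y+33,x:x+33]
    print(f,u,g[::2,::2].tolist() and '')
    print('\n'.join(' '.join('%3d'%v for v in r[4:29:1]) for r in g[6:28:2]))
    k,l,st,ce=cv2.connectedComponentsWithStats((g<np.median(g)*.72).astype(np.uint8))
    for i in range(1,k):
        if st[i,4]>15: print(st[i],ce[i]+[x,y],onz(c,[ce[i]+[x,y]],.075))
E
```

```text
s8 [325.6258721  240.61624278] 
115 117 115 115 116 117 116 116 115 114 117 116 116 117 113 117 119 116 115 117 117 116 115 120 116
117 119 115 116 117 116 117 117 117 116 117 117 120 116 117 117 118 118 119 119 118 117 115 118 119
113 117 117 116 116 114 117 116 113 112 110 107 106 101 107 110 114 120 118 114 121 118 117 120 113
115 115 115 116 116 116 119 112  97  84  72  65  61  65  67  79  86  97 114 120 116 115 119 106 104
116 117 116 118 118 119  96  70  62  60  50  46  46  45  45  46  57  66  79 107 111 108 105 103 102
117 117 116 117 116 111  80  54  51  44  44  44  44  45  45  42  41  38  54  80  97 104 102 103 103
118 116 118 116 117 112  85  47  43  46  45  42  45  46  43  38  40  36  49  76 103 102 103 104 102
114 117 116 115 118 115 105  74  49  42  43  40  42  44  42  38  34  47  65  98 104 105 101 102 104
115 116 114 114 116 118 118 115 110  98  82  68  58  56  58  64  83  94 103 106 104 103 102 104 105
116 115 116 114 118 119 115 114 118 117 118 118 110 105 104 105 105 102 103 103 103 104 105 103 103
116 118 115 119 117 117 117 117 115 116 111 103 101 102 106 104 104 
[... 796 characters left out ...]
52 151 151 151 152
141 141 140 141 141 133 113  84  65  56  53  52  55  59  65  69  80 105 131 151 152 151 152 151 151
142 141 140 141 141 137 124  99  74  62  55  55  52  58  63  75  97 123 142 150 152 152 151 152 151
140 141 141 143 141 143 138 131 115 100  90  80  79  81  93 112 130 143 149 151 152 151 152 152 150
141 140 143 141 141 143 142 145 143 146 142 138 139 142 145 150 152 153 153 152 152 152 152 152 150
143 141 142 141 141 142 141 142 144 150 152 153 152 152 152 154 151 152 151 152 154 153 150 152 152
142 141 143 142 144 142 141 140 144 146 151 153 152 154 152 150 152 153 152 152 152 154 152 153 152
[11 11 10 10 84] [180.64285714 215.67857143] [[0.51013249 0.19893144 0.075     ]]
```

```bash
python3 -m inch '[[0.5,3,0,6,0],[1,7,0,12,0],[1.5,11,0,18,0],[2,15,0,24,0],[2.5,19,0,30,0],[3,23,0,36,0],[3.5,27,0,42,0],[4,31,0,48,0],[4.5,34,0,54,0],[5,36,0,60,0]]'; python3 -m inch '[[0.4,1.7,0,5,0],[0.4,1.7,0,5,0],[0.4,1.7,0,5,0],[0.4,1.7,0,5,0]]'; python3 -m inch '[[0,0,0,0,0],[0,0,0,0,0]]'
```

```text
time_s: 15.22
position: [0.5067, 0.1812, 0.269]
tcp_rot: [[0.941, -0.338, 0.003], [-0.338, -0.941, 0.001], [0.002, -0.002, -1.0]]
force: [0.2, -0.8, -0.6]
opening: 0.347
grasp_force: 29.9
time_s: 15.55
position: [0.5099, 0.1945, 0.2685]
tcp_rot: [[0.965, -0.263, 0.0], [-0.263, -0.965, -0.001], [0.001, 0.001, -1.0]]
force: [-0.3, 0.3, -1.6]
opening: 0.344
grasp_force: 29.9
time_s: 15.72
position: [0.5097, 0.1941, 0.2685]
tcp_rot: [[0.965, -0.264, 0.0], [-0.264, -0.965, -0.0], [0.0, 0.0, -1.0]]
force: [0.2, 0.3, -0.6]
opening: 0.342
grasp_force: 29.9
```

```bash
python3 -m inch '[[0,0.4,-3,0,0],[0,0.4,-6,0,0],[0,0.4,-8.5,0,0],[0,0.4,-8.5,0,0],[0,0.4,-10,0,0],[0,0.4,-11,0,0],[0,0.4,-11,0,0]]'; python3 -m inch '[[0,0,-1.5,0,0],[0,0,-3,0,0],[0,0,-4.5,0,0],[0,0,-4.5,0,0],[0,0,-4.5,0,0]]'
```

```text
time_s: 16.3
position: [0.5089, 0.1986, 0.1576]
tcp_rot: [[0.965, -0.262, -0.003], [-0.262, -0.965, -0.001], [-0.002, 0.001, -1.0]]
force: [-0.4, 0.1, -0.9]
opening: 0.342
grasp_force: 29.9
time_s: 16.72
position: [0.5099, 0.1991, 0.114]
tcp_rot: [[0.965, -0.262, -0.0], [-0.262, -0.965, -0.0], [-0.0, 0.0, -1.0]]
force: [-0.1, 0.6, -0.1]
opening: 0.344
grasp_force: 29.9
```

```bash
python3 -m inch '[[0,0,-0.4,0,0],[0,0,-0.7,0,0],[0,0,-0.7,0,0],[0,0,-0.7,0,0]]'; python3 -m inch '[[0,0,0,0,4],[0,0,0,0,6],[0,0,0,0,8.7],[0,0,0,0,8.7],[0,0,0,0,8.7],[0,0,0,0,8.7],[0,0,0,0,8.7],[0,0,0,0,8.7],[0,0,0,0,8.7],[0,0,0,0,8.7]]'
```

```text
time_s: 17.05
position: [0.5098, 0.1993, 0.1068]
tcp_rot: [[0.965, -0.262, 0.001], [-0.262, -0.965, 0.0], [0.001, -0.0, -1.0]]
force: [0.0, -0.0, -0.9]
opening: 0.344
grasp_force: 29.9
time_s: 17.88
position: [0.5096, 0.1992, 0.1064]
tcp_rot: [[0.965, -0.262, -0.0], [-0.262, -0.965, -0.0], [-0.0, 0.0, -1.0]]
force: [0.2, -0.2, 0.0]
opening: 0.971
grasp_force: 0.0
```

Next I raise the gripper clear and check the driver and lock in the images.

```bash
python3 -m inch '[[0,0,2,0,8.7],[0,0,6,0,8.7],[0,0,10,0,8.7],[0,0,14,0,8.7],[-2,-4,15,0,8.7],[-5,-8,15,0,8.7],[-8,-12,15,0,8.7],[-8,-12,15,0,8.7]]'; python3 - <<'E'
from h import *
a=snap('scene','s9');b=snap('top','t9');a0=load('s0');b0=load('t0')
g=lambda c:cv2.cvtColor(c['image'],cv2.COLOR_BGR2GRAY)
# lock slot direction: darkest pixels within the head, minus shadow
for n,c,ref in(('scene',a,load('s8')),('top',b,load('t4'))):
    u=proj(c,[[.4547,-.2812,.103]])[0];x,y=np.round(u).astype(int)-7
    q=g(c)[y:y+15,x:x+15].astype(float);print(n);print('\n'.join(' '.join('%3d'%v for v in r) for r in q))
    print(x,y)
# grip top disc (driver) and bystanders: grey disc on handle
for n,c,c0,P in(('scene',a,a0,[.51,.198,.155]),('top',b,b0,[.51,.198,.155])):
    u=proj(c,[P])[0];x,y=np.round(u).astype(int)-9
    for k in(c0,c):
        q=g(k)[y:y+19,x:x+19]; m=cv2.connectedComponentsWithStats((q>75).astype(np.uint8))
        i=m[1][9,9];print(n,'disc area',m[2][i],'pos',onz(c,[m[3][i]+[x,y]],.155))
d=cv2.absdiff(b['image'],b0['image']).max(2)
print('top diff dish/beaker',[int((d[r[1]:r[3],r[0]:r[2]]>40).sum()) for r in((168,246,206,284),(166,148,204,182))])
E
```

```text
time_s: 18.55
position: [0.4261, 0.0773, 0.2565]
tcp_rot: [[0.965, -0.262, -0.003], [-0.262, -0.965, -0.001], [-0.002, 0.002, -1.0]]
force: [-0.1, -0.3, -0.6]
opening: 1.001
grasp_force: 0.0
scene
 46  52  51  49  50  48  46  48  49  49  46  48  49  49  50
 48  51  49  51  50  54  61  66  66  54  52  45  47  48  50
 46  51  53  61  77  87 102 115 113  88  83  66  52  48  48
 50  65  88 103 131 132 131 132 133 131 132 113  83  67  53
 71 104 132 131 131 131 131 132 127 125 134 132 130 111  74
115 131 134 131 128 132 130 120  92  87 121 130 132 130  97
131 134 130 129 131 133 124  92  61  78 116 131 130 133 128
134 131 129 129 131 124  92  68  76 107 132 130 130 130 131
133 130 131 133 118  91  68  94 129 131 131 129 128 129 130
135 133 131 126  89  69  85 129 133 129 131 127 130 134 124
125 132 134 130 113 108 129 134 132 129 130 131 133 124  94
 93 114 130 131 132 132 134 135 134 131 130 130 123  80  72
 77  80 103 118 131 132 130 131 130 129 116  97  73  59  82
105  70  73  81  97  98  87  91  91  89  75  61  68  68 111
140 118  91  78  73  67  64  66  69  68  65  68 105 147 147
204
[... 548 characters left out ...]
152 156 155 154 156 150 126  92  94 124 149 152 151 150 156
152 158 155 154 156 152 135 102  91 117 143 153 153 152 156
144 152 156 155 154 155 145 120 103 116 141 151 153 155 154
138 145 152 154 154 154 150 137 128 133 142 151 154 155 149
140 140 147 153 154 155 154 151 149 149 152 154 157 155 141
150 144 148 151 152 154 152 155 154 154 156 158 159 150 127
380 229
scene disc area [ 4  4 11 10 86] pos [[0.50959289 0.19740637 0.155     ]]
scene disc area [ 5  4 11 10 87] pos [[0.50861584 0.19851927 0.155     ]]
top disc area [  0   0  19  19 246] pos [[0.51043521 0.2013725  0.155     ]]
top disc area [  0   0  19  19 247] pos [[0.5106814  0.20138317 0.155     ]]
top diff dish/beaker [1086, 0]
```

```bash
python3 - <<'E'
from h import *
a=load('s9')['image'];a0=load('s0')['image'];b=load('t9')['image'];b0=load('t0')['image']
for im in(a0,a):
    m=(im[205:240,340:386].min(2)>120).astype(np.uint8);q=cv2.connectedComponentsWithStats(m);print('scene dish',q[2][1:],q[3][1:].round(1).tolist())
for im in(b0,load('t8')['image'],b):
    m=(im[246:286,165:210].min(2)>150).astype(np.uint8);print('top dish',m.sum(),im[246:286,165:210].mean((0,1)))
d=cv2.absdiff(a,a0).max(2);print('scene diff beaker, amber',(d[248:300,255:297]>40).sum(),(d[122:172,126:162]>40).sum())
E
```

```text
scene dish [[  4   0  38  31 905]] [[22.1, 14.3]]
scene dish [[  4   0  38  31 906]] [[22.1, 14.2]]
top dish 783 [152.97277778 163.37444444 149.05333333]
top dish 772 [153.205      163.81833333 149.68833333]
top dish 0 [100.95777778  87.67444444  73.78611111]
scene diff beaker, amber 0 182
```

```bash
python3 -c "
from rig import bot
print(bot.hand_in())"
```

```text
the job is handed in; nothing more can be done
None
```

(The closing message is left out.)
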